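Gauge the slit jaws

ROBOT

A 6-joint arm with a two-finger parallel gripper is mounted at the origin on the work surface. World frame = base frame: x ahead of the robot, y to its left, z up, the work surface at z = 0. Lengths are in m, angles in rad, forces in N, time in s.
With the tool pointing down it reaches from about 0.3 to 0.85 m from the base axis. Payload 5.4 kg.
Tool frame: the origin (TCP) lies at the centre of the arm's flange, where the gripper is bolted on; the fingertips stand manip.finger_overhang ahead of it and the grasp point (between the pads) lies 155 mm ahead of it (manip.finger_overhang is the distance from the TCP to the fingertips, in m); z points along the fingers, x is the direction in which the jaws open and shut, and the axes are right-handed (so a half turn about z gives the same grasp; the last joint's range is limited). The gripper opens to 85 mm and grips with 20 to 120 N. Pads are 22 mm wide; open, the fingers measure 114 mm over their backs; the gripper's body (76 mm by 85 mm) begins 54 mm behind the grasp point. The pads swing forward as they close: fully open they stand 13 mm farther back than shut.
Start: joints at [0.935, 0.158, 1.597, -0, 1.386, -0.21], TCP at [0.238, 0.524, 0.405] pointing down, gripper open.
Joint ranges: [-2.91, 2.91], [-0.94, 2.29], [0.18, 2.7], [-1.29, 4.43], [0.17, 2.64], [-3, 3]. Speed limits (rad/s): [2.57, 2.57, 3.14, 3.14, 3.14, 3.14].

INTERFACE

Orientations are given as a 3x3 rotation matrix whose columns are the frame's x, y, z axes.
In Python, from station import manip gives the robot as it stands. The module is installed in compiled form; this text tells all that it offers.
- The arm moves only by the tool jog_arm, never from a script. Its argument "commands" is a list that holds one entry, the list of rows, each a list of 5 numbers: the finger opening in cm, from 0 to 8.54, then the shift along the tool's x, y, z in cm, then the turn about the tool's z in degrees. In form: [[[grip, x, y, z, roll], ...]]. A call has 1 to 5 rows; each row is the pose to reach, as a shift and turn from the pose commanded when the call began, along the tool's axes at that moment; what a row does not reach only later rows make up. A row lasts 1/12 s, in which the tool goes at most 41.7 mm and 7.16 degrees, less where a joint would pass 70% of its speed; a pose out of reach is approached as far as the arm can. A call with a gripper value outside its range is refused whole. The fingers move at their own pace and stop on an object; "grip_force" is the grip in N (left out, the last holds). Time passes only in rows, so rows that repeat a pose let the fingers close. It gives the time, the measured TCP pose, the force and the opening at its end, in the units of the state.
- manip.get_obs(): the state, without advancing time (a new reading comes with each control period).
- manip.grab_frame(name): name is "side" or "top" or "wrist"; returns (picture, depth): 480x640x3 uint8, red, green, blue; 480x640 float32, m along the optical axis (not along the pixel's ray), 0 where there is no reading.
- manip.get_calibration(name): a dict with "vfov" (degrees; the focal length in pixels is half the picture's height over the tangent of half this angle, whatever the lens; pixels are square), "cx", "cy" (the principal point, pixels), "rvec" (rotation vector, rad) and "tvec" (3), from world to camera coordinates, as OpenCV has them. Camera axes: x right, y down, z forward; pixel columns grow to the right and rows downward; lengths in m; the calibration is good to about 2 mm. The wrist camera is an equidistant fisheye: a pixel r from the principal point sees the ray r / f radians off the axis. A picture is of the moment at which its call begins: read the wrist's pose just before it. get_calibration takes no time and is no camera call; for the wrist camera it gives the pose at the moment of the call.
- manip.job_done(): hands the job in, once; it reports no verdict.
The state is a dict: "time_s": time; "joints": joint angles; "qvel": joint speeds; "joint_torque": joint torques, N m; "eef_pos": TCP position; "ee_rot": TCP orientation; "force": force on the tool from outside, world axes, zero at the start; "wrist_torque": the same for the moment, N m; "finger_gap": finger opening in m.
Only numpy, scipy, OpenCV 4.12 (cv2) and the standard library are available. Lean on these libraries where they do the work, as an engineer would, in place of code of your own. Each camera call takes 0.05 s, during which the arm holds its last target. There are 200 camera calls.

TASK

Three slit-jaw frames stand in a row on the aluminium base plate; their gaps look alike, but only one is wide enough all the way down. Take the orange-handled feeler blade from its blue stand and check all three gaps in turn, beginning at the end nearest the stand: in each, slide the blade down gently, never forcing it, until you feel it jam part-way or it goes home to the handle. Finally leave it standing fully home in the good gap, letting go of it only once it is home, and do not push the other things on the table about.

Things in the scene. Friction and masses are not known exactly. Their poses are not given: they have to be found in the camera images.
- gauge_grip (a point): centre of the feeler's upright orange handle, 34 (x) x 20 (y) x 56 (z) mm, to be pinched from above across its 20 mm (along y). z points up. It is 74 mm above the blade's tip, 28 mm above the handle's underside (the shoulder). At the start the shoulder rests on the stand's top; the handle is clear all round
- gauge_tip (a point): tip (lower end, middle) of the feeler's steel blade, 16 mm wide (x), 4 mm thick (y), 46 mm long below the handle; same axes as gauge_grip; 14 mm above the table at the start. More than 25 N on the blade counts as forcing it
- gauge: the whole feeler, blade and handle, about 0.09 kg; same origin and axes as gauge_tip
- stand: blue stand fixed to the table, base 80 x 70 mm, with an upright socket, top 60 mm above the table, in which the blade stands upright with about 2 mm of play all round and out of which it is lifted; origin under its middle, at table height
- rig: aluminium base plate 70 (x) x 232 (y) x 10 mm, fixed to the table, with three frames in a row along its y, 72 mm apart, each 56 x 56 mm and 62 mm tall; origin at the middle of its underside. In each sits a pair of black jaws, top 66 mm above the table, with a gap 42 mm long parallel to the rig's x, open at the top: the blade's thickness lies along the rig's y
- gap_1 (a point): nominal mouth of the first gap, at the rig's +y end, nearest the stand: middle of its frame, level with the jaws' top; axes as rig. In every frame the real gap lies up to 3 mm to either side of this point along y (the jaws are set off-centre, fixed sideways), so it must be found by feel
- gap_2 (a point): the same for the middle gap. Every gap begins with two sloping lead-in faces: 13.9 mm wide at the top, narrowing evenly over the first 7.5 mm of depth to 5.5 mm. A blade that lands on a slope is pushed sideways towards the gap; further down, rubbing on one side can feel like a jam, but at another depth and with a sideways push
- gap_3 (a point): the same for the gap at the -y end. One gap (a different one each time) stays 5.5 mm wide all the way: the blade is home with 46 mm in, shoulder on the jaws. The other two narrow to 2 mm at 24 mm of depth, where the blade jams. The jaws are sprung downward: about 1.5 N to start, 3 N per mm more, hard stop after 6 mm
- lens_mount: a round lens in a black ring on a steel post and 50 x 50 mm black foot, 102 mm tall; bystander; origin under the foot
- mirror_mount: a square black mirror mount on a post and 40 x 50 mm foot, 86 mm tall; bystander; origin under the foot
- screwdriver: a 160 mm screwdriver with red handle lying on the table; bystander
- steel_post: a bare steel post, 25 mm across, 70 mm tall, standing; bystander; origin under it
- slide_box: a white plastic box 85 x 35 x 30 mm; bystander; origin under it
- post_holder: a black post holder, 48 mm foot, 55 mm tall; bystander; origin under it
- tile: a white ceramic tile 80 x 60 x 8 mm with a small glass disc on it; bystander; origin under it
Not all that is in view belongs to the job. Of the things shaped like the rig, the aluminium one is meant.

How it is judged:
On the way, in this order (a step that is already met when the one before it is completed fails the run):
1. the feeler is held, lifted clear of its stand (contact force between gauge and the fingers above 0.5 N and height (world z) of gauge_tip above 0.066 m), for 0.1 s.
2. the blade is tried in the first (gap_1) gap: pressed down to where it jams, or slid almost home (contact force between gauge and the fingers above 0.5 N and x of gauge_tip in the frame of rig between -0.015 and 0.015 m and y of gauge_tip in the frame of rig between 0.065 and 0.079 m and (z of gauge_tip in the frame of rig below 0.027 m or (z of gauge_tip in the frame of rig below 0.045 m and contact force between gauge_c0 and anything else above 1.5 N))), for 0.05 s.
3. the blade is tried in the middle (gap_2) gap: pressed down to where it jams, or slid almost home (contact force between gauge and the fingers above 0.5 N and x of gauge_tip in the frame of rig between -0.015 and 0.015 m and y of gauge_tip in the frame of rig between -0.007 and 0.007 m and (z of gauge_tip in the frame of rig below 0.027 m or (z of gauge_tip in the frame of rig below 0.045 m and contact force between gauge_c0 and anything else above 1.5 N))), for 0.05 s.
4. the blade is tried in the last (gap_3) gap: pressed down to where it jams, or slid almost home (contact force between gauge and the fingers above 0.5 N and x of gauge_tip in the frame of rig between -0.015 and 0.015 m and y of gauge_tip in the frame of rig between -0.079 and -0.065 m and (z of gauge_tip in the frame of rig below 0.027 m or (z of gauge_tip in the frame of rig below 0.045 m and contact force between gauge_c0 and anything else above 1.5 N))), for 0.05 s.
At the end, for the whole second after the job is handed in: the feeler stands upright (within 0.1 rad), at rest, its blade in one of the three gaps and fully home: tip no more than 23 mm above the table (20 mm when the shoulder rests on the jaws), within 12 mm of the gap's middle along x and 6 mm of the frame's middle across it (z of gauge_tip in the frame of rig below 0.023 m and x of gauge_tip in the frame of rig between -0.012 and 0.012 m and (y of gauge_tip in the frame of rig between -0.078 and -0.066 m or y of gauge_tip in the frame of rig between -0.006 and 0.006 m or y of gauge_tip in the frame of rig between 0.066 and 0.078 m) and angle between gauge_tip's own z axis and vertical below 0.1 rad and linear speed of gauge below 0.01 m/s); the robot touches nothing.
It fails at once if the blade is let go of in a gap before it is home (contact force between gauge and the fingers below 0.01 N and z of gauge_tip in the frame of rig between 0.026 and 0.09 m and x of gauge_tip in the frame of rig between -0.03 and 0.03 m and y of gauge_tip in the frame of rig between -0.11 and 0.11 m).
It fails at once if the blade is forced: more than 25 N on it (contact force between gauge_c0 and anything else above 25 N).
It fails at once if one of the other loose things on the table is pushed about (moved over 30 mm) (distance of any of lens_mount, mirror_mount, screwdriver, steel_post, slide_box, post_holder, tile from where it was at the start of the episode above 0.03 m).
It also fails if it takes over 72 s, if anything falls off the work surface, if the arm or the gripper's body presses on something with over 40 N, if the wrist force passes 120 N, or if a joint passes its speed limit or range.

## Working session

There is one attempt and no reset: what is moved stays moved. The work goes in short steps, Python scripts to look and compute and a tool call to move; the robot and the scene stay as the last step left them, time stands still between calls to the robot, and variables do not carry over. Pictures are saved under pics/ and viewed, about 8 in all and at most 12, crops included, and the job is handed in when it is done.

Besides the shell and the picture viewer there is one more tool, called after "Request:" by a JSON object that holds its "method" and its "body". jog_arm: Moves the arm, as the interface text tells. Its arguments: {"type":"object","properties":{"commands":{"type":"array","items":{"type":"array","items":{"type":"array","items":{"type":"number"}}}},"grip_force":{"type":"number"}},"required":["commands"]}

```bash
mkdir -p pics
cat > h.py <<'E'
import numpy as np, cv2
from station import manip
def cal(n):
    c=manip.get_calibration(n); f=240/np.tan(np.radians(c['vfov']/2))
    return f,c['cx'],c['cy'],cv2.Rodrigues(np.array(c['rvec'],float))[0],np.array(c['tvec'],float).ravel()
def ray(n,u,v,C=None):
    f,cx,cy,R,t=C or cal(n); x,y=(u-cx),(v-cy)
    if n=='wrist':
        r=np.hypot(x,y)+1e-9; th=r/f; d=np.array([np.sin(th)*x/r,np.sin(th)*y/r,np.cos(th)])
    else: d=np.array([x/f,y/f,1.])
    return -R.T@t, R.T@d
def onz(n,u,v,z,C=None):
    o,d=ray(n,u,v,C); return o+d*(z-o[2])/d[2]
def dep(n,D,u,v,C=None):
    o,d=ray(n,u,v,C); f,cx,cy,R,t=C or cal(n)
    return o+d*D[int(v),int(u)]/(R@d)[2]
E
python3 - <<'E'
from h import *
for n in('top','side'):
    p,d=manip.grab_frame(n); cv2.imwrite(f'pics/{n}0.png',p[:,:,::-1]); np.save(f'{n}0.npy',d); c=cal(n); print(n,c[0],-c[3].T@c[4],c[3][2])
print(manip.get_obs(), manip.finger_overhang)
E
```

```text
top 582.150213224486 [ 0.27924329 -0.01017659  1.29988222] [ 0.16314177  0.0119952  -0.98652972]
side 571.764137253848 [ 0.19844881 -0.91929131  0.80408031] [ 0.21203402  0.77359369 -0.59715524]
{'time_s': 0.1, 'joints': array([ 9.34919773e-01,  1.58993225e-01,  1.59809671e+00,  4.71384285e-05,
        1.38620698e+00, -2.10105785e-01]), 'qvel': array([-0.00130383, -0.00197489, -0.00160459, -0.00048171,  0.00061734,
       -0.00074599]), 'joint_torque': array([ 5.75594895e-04, -3.96983135e+01, -3.32341647e+01, -2.04570756e-04,
        4.06615072e-03, -2.47712677e-05]), 'eef_pos': array([0.23735427, 0.52345301, 0.40381587]), 'ee_rot': array([[ 4.13029905e-01,  9.10716858e-01, -1.04941099e-03],
       [ 9.10715955e-01, -4.13031044e-01, -1.34364433e-03],
       [-1.65711886e-03, -4.00750042e-04, -9.99998547e-01]]), 'force': array([1.11141317, 0.67228455, 0.05285764]), 'wrist_torque': array([-0.05166842, -0.0391973 , -0.00707121]), 'finger_gap': 0.08557622735613246} 0.1734
```

View pics/top0.png

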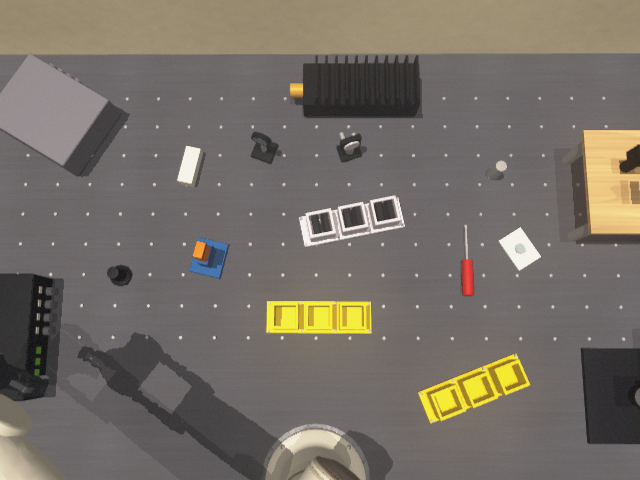

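View pics/side0.png

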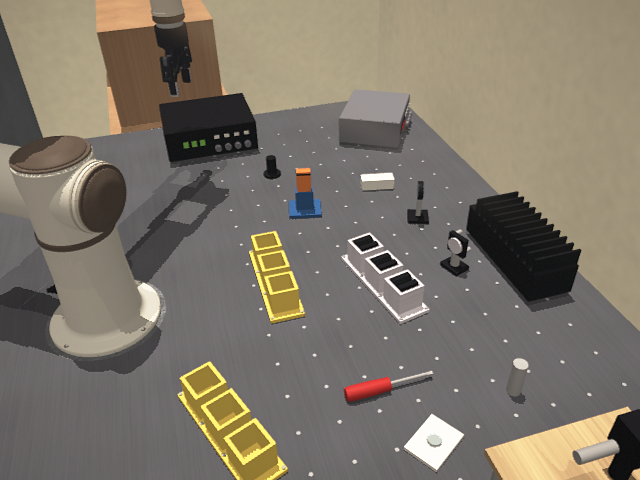

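The top view shows three rig-like objects: yellow at (319,317), yellow at (475,388), and silver-grey with black jaws at (352,220). The last fits "aluminium with black jaws". The feeler and stand are at (203,252). I'll confirm in one enlarged crop.

Run:
```python
from h import *
p=cv2.imread('pics/top0.png'); 
a=cv2.resize(p[190:250,290:410],None,fx=6.6,fy=6.6,interpolation=cv2.INTER_CUBIC)[:, :792]
b=cv2.resize(p[230:285,180:240],None,fx=3.3,fy=3.3,interpolation=cv2.INTER_CUBIC)
im=np.zeros((a.shape[0]+b.shape[0],a.shape[1],3),np.uint8); im[:a.shape[0]]=a; im[a.shape[0]:,:b.shape[1]]=b
cv2.imwrite('pics/c1.png',im); print(a.shape,b.shape)
D=np.load('top0.npy')
for u,v in[(203,247),(202,256),(222,243),(196,270),(321,220),(353,217),(386,211)]: print(u,v,dep('top',D,u,v).round(4))
```

```text
(396, 792, 3) (182, 198, 3)
203 247 [0.4829 0.2328 0.1152]
202 256 [0.4634 0.2335 0.119 ]
222 243 [0.5103 0.2119 0.009 ]
196 270 [0.4481 0.2674 0.0144]
321 220 [ 0.557  -0.0114  0.0388]
353 217 [ 0.5637 -0.0822  0.0394]
386 211 [ 0.5727 -0.1532  0.0591]
```

View pics/c1.png

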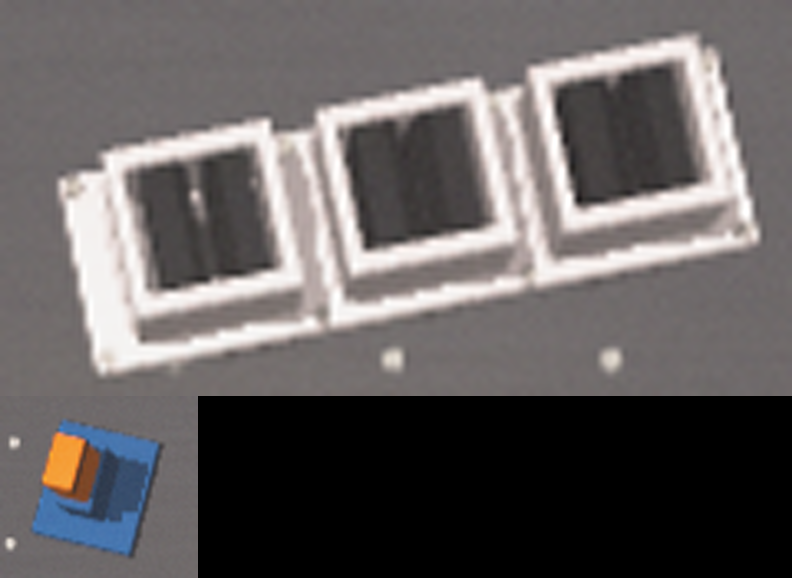

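Confirmed: the aluminium rig with black jaws is at (352,220), and its +y end, nearest the stand, is on the left. The crop gives corners for the frame tops, the plate, the stand base and the handle top.

Run:
```python
from h import *
def P(x,y,s,ox,oy,z): return onz('top',ox+(x+.5)/s-.5,oy+(y+.5)/s-.5,z)[:2]
def show(n,q,s,ox,oy,z):
    w=np.array([P(x,y,s,ox,oy,z) for x,y in q]); e=[w[1]-w[0],w[2]-w[1],w[3]-w[2],w[0]-w[3]]
    print(n,'c',w.mean(0).round(4),'len',[round(float(np.hypot(*k)),4) for k in e],'ang',[round(float(np.degrees(np.arctan2(k[1],k[0]))),1) for k in e]); return w.mean(0)
A=(6.6,290,190); B=(3.3,180,230)
c=[show('F1',[(103,157),(268,121),(302,280),(142,315)],*A,.062),
show('F2',[(316,112),(480,80),(518,240),(352,275)],*A,.062),
show('F3',[(528,68),(695,35),(735,195),(572,230)],*A,.062)]
show('plate',[(60,183),(710,48),(757,240),(103,372)],*A,.010)
d=c[0]-c[2]; print('rig y ang',np.degrees(np.arctan2(d[1],d[0])),np.hypot(*d))
show('stand',[(62,22),(161,46),(132,160),(32,134)],*B,.010)
show('handle',[(55,36),(88,42),(75,98),(43,92)],*B,.116)
```

```text
F1 c [ 0.5461 -0.0102] len [0.0558, 0.0547, 0.0538, 0.0547] ang [-77.4, -168.3, 102.6, 13.9]
F2 c [ 0.5602 -0.0803] len [0.0554, 0.0553, 0.0558, 0.0561] ang [-78.7, -167.6, 102.2, 11.9]
F3 c [ 0.5753 -0.1516] len [0.0565, 0.0555, 0.055, 0.0565] ang [-78.5, -167.4, 102.4, 14.1]
plate c [ 0.5601 -0.0802] len [0.229, 0.0692, 0.2282, 0.0676] ang [-78.0, -167.7, 101.7, 12.9]
rig y ang 101.66090989905608 0.14440377295925302
stand c [0.4782 0.2402] len [0.0704, 0.0803, 0.0707, 0.0794] ang [-103.7, 167.4, 75.6, -12.9]
handle c [0.4766 0.2398] len [0.0212, 0.0362, 0.0205, 0.0361] ang [-100.3, 168.9, 79.4, -9.9]
```

Request:
{"method": "jog_arm", "body": {"commands": [[[8.5,-3.2,6.7,0.6,-7],[8.5,-6.0,13.0,1.2,-12],[8.5,-8,17,2,-12],[8.5,-8,17,2,-12],[8.5,-8,17,2,-12]]]}}

```text
time_s: 0.52
eef_pos: [0.3609, 0.3778, 0.3837]
ee_rot: [[0.216, 0.976, -0.0], [0.976, -0.216, -0.002], [-0.002, -0.0, -1.0]]
force: [0.6, 0.4, -0.6]
finger_gap: 0.085
```

Request:
{"method": "jog_arm", "body": {"commands": [[[8.5,-2.7,3.0,1,0],[8.5,-5.4,6.0,2,0],[8.5,-8.1,10,3.5,0],[8.5,-10.9,14.3,5,0],[8.5,-10.9,14.3,5,0]]]}}

```text
time_s: 0.93
eef_pos: [0.4773, 0.2401, 0.3329]
ee_rot: [[0.218, 0.976, -0.001], [0.976, -0.218, -0.002], [-0.002, -0.001, -1.0]]
force: [0.3, 0.2, 0.2]
finger_gap: 0.0848
```

Run:
```python
from h import *
o=manip.get_obs(); C=cal('wrist'); p,d=manip.grab_frame('wrist'); cv2.imwrite('pics/w1.png',p[:,:,::-1]); np.save('w1.npy',d)
print(o['eef_pos'],o['qvel'].round(3),o['joints'],C[0],C[1],C[2],-C[3].T@C[4],C[3])
```

```text
[0.47727493 0.24011239 0.33293938] [-0.353  0.237 -0.129  0.031 -0.096 -0.353] [ 2.40089513e-01  1.20803854e-01  1.78550476e+00 -1.32971216e-03
  1.23692889e+00 -1.11095284e+00] 371.64829954431775 321.92770972524517 235.3238306695059 [0.41414776 0.25434487 0.30194554] [[ 0.21763202  0.97603018 -0.00117823]
 [ 0.94289778 -0.2099321   0.25859676]
 [ 0.2521509  -0.05738988 -0.96598464]]
```

View pics/w1.png

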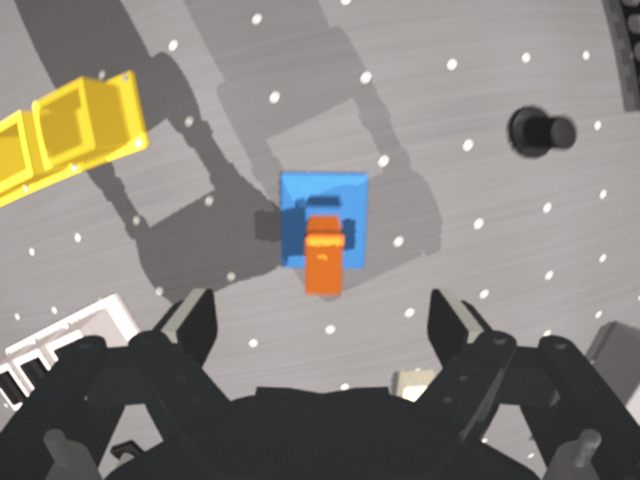

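The handle's top face spans about (305..343, 246..294), upright in the picture and midway between the fingers (216 and 430).

Run:
```python
from h import *
C=cal('wrist'); D=np.load('w1.npy')
for q in[(305,247),(343,247),(341,294),(306,294),(324,270)]: print(onz('wrist',*q,.116,C).round(4))
print(dep('wrist',D,324,270,C)); o=manip.get_obs(); print(o['eef_pos'],o['qvel'].round(2))
```

```text
[0.4677 0.2319 0.116 ]
[0.472  0.2512 0.116 ]
[0.498  0.2448 0.116 ]
[0.4938 0.2262 0.116 ]
[0.4823 0.2388 0.116 ]
[0.48237773 0.23879786 0.11586187]
[0.47832439 0.23891485 0.33221561] [ 0.08 -0.03  0.01  0.03  0.04  0.09]
```

Request:
{"method": "jog_arm", "body": {"commands": [[[8.5,0,0,3,0],[8.5,0,0,6,0],[8.5,0,0,8.3,0],[8.5,0,0,8.3,0],[8.5,0,0,8.3,0]]], "grip_force": 50}}

```text
time_s: 1.4
eef_pos: [0.4748, 0.2434, 0.2506]
ee_rot: [[0.214, 0.977, -0.004], [0.977, -0.214, -0.001], [-0.002, -0.003, -1.0]]
force: [0.3, -0.5, -0.2]
finger_gap: 0.085
```

Request:
{"method": "jog_arm", "body": {"commands": [[[1,0,0,0,0],[1,0,0,0,0],[1,0,0,0,0],[1,0,0,0,0],[1,0,0,0,0]]], "grip_force": 50}}

```text
time_s: 1.82
eef_pos: [0.4758, 0.2435, 0.2526]
ee_rot: [[0.215, 0.977, 0.002], [0.977, -0.215, 0.0], [0.001, 0.001, -1.0]]
force: [1.6, -0.7, -1.2]
finger_gap: 0.0245
```

Request:
{"method": "jog_arm", "body": {"commands": [[[1,0,0,0,0],[1,0,0,0,0],[1,0,0,0,0],[1,0,0,0,0],[1,0,0,0,0]]]}}

```text
time_s: 2.23
eef_pos: [0.4758, 0.2435, 0.2524]
ee_rot: [[0.215, 0.977, 0.001], [0.977, -0.215, 0.0], [0.0, 0.001, -1.0]]
force: [-1.6, -1.4, 5.8]
finger_gap: 0.0191
```

Request:
{"method": "jog_arm", "body": {"commands": [[[1,0,0,-1,0],[1,0,0,-2.5,0],[1,0,0,-5,0],[1,0,0,-7.5,0],[1,0,0,-7.5,0]]]}}

```text
time_s: 2.65
eef_pos: [0.4771, 0.2439, 0.3323]
ee_rot: [[0.215, 0.977, 0.009], [0.977, -0.215, 0.002], [0.004, 0.008, -1.0]]
force: [0.8, 0.2, -0.0]
finger_gap: 0.0192
```

Request:
{"method": "jog_arm", "body": {"commands": [[[1,0,0,0,0],[1,0,0,0,0],[1,0,0,0,0],[1,0,0,0,0]]]}}

```text
time_s: 2.98
eef_pos: [0.475, 0.2433, 0.3251]
ee_rot: [[0.215, 0.977, -0.003], [0.977, -0.215, -0.001], [-0.001, -0.003, -1.0]]
force: [-0.4, -0.3, -1.2]
finger_gap: 0.0195
```

Run:
```python
from h import *
o=manip.get_obs(); p,d=manip.grab_frame('side'); cv2.imwrite('pics/s1.png',cv2.resize(p[100:260,200:420,::-1],None,fx=3.6,fy=3.6,interpolation=cv2.INTER_CUBIC)); np.save('s1.npy',d)
print(o['eef_pos'],o['force'],o['finger_gap'],o['qvel'].round(2))
```

```text
[0.4749672  0.24325195 0.32507704] [-0.39808934 -0.28986398 -1.18140191] 0.01947814920443651 [-0.    0.   -0.01  0.   -0.    0.  ]
```

View pics/s1.png

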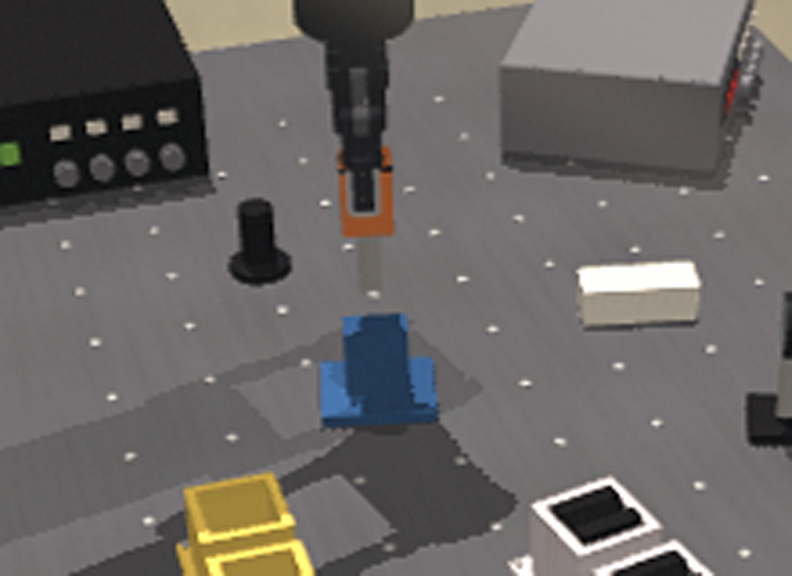

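Request:
{"method": "jog_arm", "body": {"commands": [[[1,-2,1,-0.5,-4],[1,-5,2.6,-1,-10],[1,-8,4.2,-1,-16],[1,-11,5.7,-1,-22],[1,-12.5,6.6,-1,-24.2]]]}}

```text
time_s: 3.45
eef_pos: [0.5136, 0.1043, 0.3362]
ee_rot: [[-0.207, 0.978, -0.001], [0.978, 0.207, -0.001], [-0.001, -0.001, -1.0]]
force: [0.4, -1.0, -1.7]
finger_gap: 0.0195
```

Request:
{"method": "jog_arm", "body": {"commands": [[[1,0,0,0,0],[1,0,0,0,0],[1,0,0,0,0]]]}}

```text
time_s: 3.7
eef_pos: [0.5128, 0.1077, 0.3361]
ee_rot: [[-0.204, 0.979, -0.001], [0.979, 0.204, 0.001], [0.001, -0.001, -1.0]]
force: [0.1, 0.2, -1.2]
finger_gap: 0.0196
```

Request:
{"method": "jog_arm", "body": {"commands": [[[1,-3,0.2,0,0],[1,-6,0.4,0,0],[1,-9,0.6,0,0],[1,-11.5,0.8,0,0],[1,-12.2,0.8,0,0]]]}}

```text
time_s: 4.12
eef_pos: [0.5466, -0.0122, 0.3367]
ee_rot: [[-0.203, 0.979, 0.001], [0.979, 0.203, -0.001], [-0.001, 0.0, -1.0]]
force: [0.7, -0.7, -0.3]
finger_gap: 0.0194
```

Request:
{"method": "jog_arm", "body": {"commands": [[[1,0,0,0,0],[1,0,0,0,0],[1,0,0,0,0]]]}}

```text
time_s: 4.37
eef_pos: [0.5456, -0.009, 0.3364]
ee_rot: [[-0.206, 0.979, -0.001], [0.979, 0.206, 0.001], [0.001, -0.001, -1.0]]
force: [0.3, 0.4, -0.3]
finger_gap: 0.0195
```

Run:
```python
from h import *
o=manip.get_obs(); C=cal('wrist'); p,d=manip.grab_frame('wrist'); np.save('w2.npy',d); p2,d2=manip.grab_frame('side')
a=cv2.resize(p[100:400,150:500,::-1],None,fx=1.3,fy=1.3); b=cv2.resize(p2[130:310,300:460,::-1],None,fx=2,fy=2,interpolation=cv2.INTER_CUBIC)
im=np.zeros((400,800,3),np.uint8); im[:a.shape[0],:a.shape[1]]=a; im[:b.shape[0],470:470+b.shape[1]]=b; cv2.imwrite('pics/m2.png',im)
print(o['eef_pos'],o['force'],o['qvel'].round(2))
```

```text
[ 0.54559441 -0.00896027  0.33641853] [ 0.31264685  0.36920464 -0.28355724] [ 0. -0.  0. -0. -0. -0.]
```

View pics/m2.png

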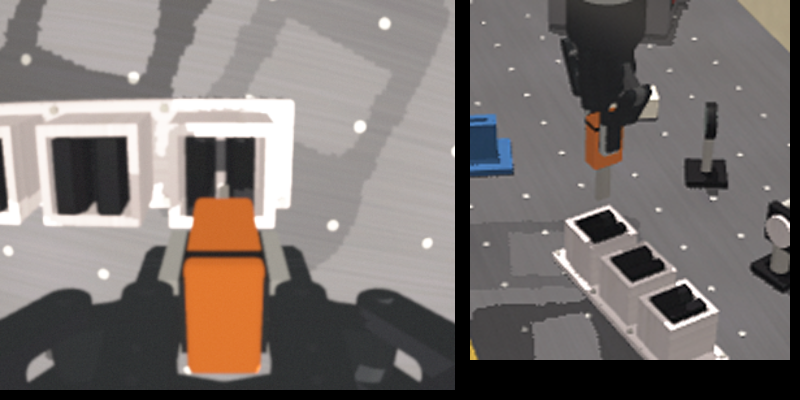

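The blade hangs above gap 1, lined up with its light slot (crop x≈221, blade ≈223), and the rig edges run parallel to the picture. I'll lower it to just above the mouth, then go slowly.

Request:
{"method": "jog_arm", "body": {"commands": [[[1,0,0,1,0],[1,0,0,2,0],[1,0,0,2.6,0],[1,0,0,2.6,0],[1,0,0,2.6,0]]]}}

```text
time_s: 4.88
eef_pos: [0.5456, -0.0105, 0.3096]
ee_rot: [[-0.205, 0.979, -0.002], [0.979, 0.205, 0.0], [0.001, -0.002, -1.0]]
force: [0.2, -0.1, -0.4]
finger_gap: 0.0195
```

Request:
{"method": "jog_arm", "body": {"commands": [[[1,0,0,0.1,0],[1,0,0,0.2,0],[1,0,0,0.3,0],[1,0,0,0.4,0],[1,0,0,0.4,0]]]}}

```text
time_s: 5.3
eef_pos: [0.5459, -0.0107, 0.3066]
ee_rot: [[-0.204, 0.979, -0.0], [0.979, 0.204, -0.0], [0.0, -0.0, -1.0]]
force: [-0.0, -0.2, -1.2]
finger_gap: 0.0194
```

Request:
{"method": "jog_arm", "body": {"commands": [[[1,0,0,0.1,0],[1,0,0,0.2,0],[1,0,0,0.3,0],[1,0,0,0.3,0]]]}}

```text
time_s: 5.63
eef_pos: [0.5459, -0.0106, 0.3034]
ee_rot: [[-0.205, 0.979, -0.0], [0.979, 0.205, 0.0], [0.0, -0.0, -1.0]]
force: [-0.6, -0.0, -0.4]
finger_gap: 0.0197
```

Request:
{"method": "jog_arm", "body": {"commands": [[[1,0,0,0.1,0],[1,0,0,0.2,0],[1,0,0,0.2,0],[1,0,0,0.2,0]]]}}

```text
time_s: 5.97
eef_pos: [0.546, -0.0106, 0.3016]
ee_rot: [[-0.205, 0.979, -0.0], [0.979, 0.205, 0.0], [0.0, -0.0, -1.0]]
force: [0.0, 0.8, -0.3]
finger_gap: 0.0193
```

Request:
{"method": "jog_arm", "body": {"commands": [[[1,0,0,0.1,0],[1,0,0,0.2,0],[1,0,0,0.2,0],[1,0,0,0.2,0]]]}}

```text
time_s: 6.3
eef_pos: [0.5459, -0.0106, 0.2996]
ee_rot: [[-0.204, 0.979, -0.0], [0.979, 0.204, 0.0], [0.0, -0.0, -1.0]]
force: [-0.0, -0.9, -0.6]
finger_gap: 0.0195
```

Request:
{"method": "jog_arm", "body": {"commands": [[[1,0,0,0.1,0],[1,0,0,0.2,0],[1,0,0,0.2,0],[1,0,0,0.2,0]]]}}

```text
time_s: 6.63
eef_pos: [0.5459, -0.0106, 0.2976]
ee_rot: [[-0.205, 0.979, -0.0], [0.979, 0.205, 0.0], [0.0, -0.0, -1.0]]
force: [0.4, -0.3, -1.0]
finger_gap: 0.0195
```

Request:
{"method": "jog_arm", "body": {"commands": [[[1,0,0,0.1,0],[1,0,0,0.2,0],[1,0,0,0.2,0],[1,0,0,0.2,0]]]}}

```text
time_s: 6.97
eef_pos: [0.5459, -0.0107, 0.2956]
ee_rot: [[-0.204, 0.979, -0.0], [0.979, 0.204, 0.0], [0.0, -0.0, -1.0]]
force: [0.1, 0.6, -1.3]
finger_gap: 0.0192
```

Request:
{"method": "jog_arm", "body": {"commands": [[[1,0,0,0.1,0],[1,0,0,0.2,0],[1,0,0,0.2,0],[1,0,0,0.2,0]]]}}

```text
time_s: 7.3
eef_pos: [0.5459, -0.0106, 0.2936]
ee_rot: [[-0.205, 0.979, -0.0], [0.979, 0.205, 0.0], [0.0, -0.0, -1.0]]
force: [-0.7, -1.3, -1.3]
finger_gap: 0.0196
```

Request:
{"method": "jog_arm", "body": {"commands": [[[1,0,0,0.1,0],[1,0,0,0.2,0],[1,0,0,0.2,0],[1,0,0,0.2,0]]]}}

```text
time_s: 7.63
eef_pos: [0.5459, -0.0106, 0.2916]
ee_rot: [[-0.205, 0.979, -0.0], [0.979, 0.205, 0.0], [0.0, -0.0, -1.0]]
force: [0.2, -0.2, -0.6]
finger_gap: 0.0192
```

Request:
{"method": "jog_arm", "body": {"commands": [[[1,0,0,0.1,0],[1,0,0,0.2,0],[1,0,0,0.3,0],[1,0,0,0.4,0],[1,0,0,0.4,0]]]}}

```text
time_s: 8.05
eef_pos: [0.5459, -0.0106, 0.2874]
ee_rot: [[-0.205, 0.979, -0.0], [0.979, 0.205, 0.0], [0.0, -0.0, -1.0]]
force: [-0.3, -0.3, -2.1]
finger_gap: 0.0192
```

Request:
{"method": "jog_arm", "body": {"commands": [[[1,0,0,0.1,0],[1,0,0,0.2,0],[1,0,0,0.3,0],[1,0,0,0.4,0],[1,0,0,0.4,0]]]}}

```text
time_s: 8.47
eef_pos: [0.5459, -0.0106, 0.2834]
ee_rot: [[-0.205, 0.979, -0.0], [0.979, 0.205, 0.0], [0.0, -0.0, -1.0]]
force: [-0.4, 0.2, 0.1]
finger_gap: 0.0193
```

Request:
{"method": "jog_arm", "body": {"commands": [[[1,0,0,0.1,0],[1,0,0,0.2,0],[1,0,0,0.3,0],[1,0,0,0.3,0]]]}}

```text
time_s: 8.8
eef_pos: [0.5459, -0.0106, 0.2804]
ee_rot: [[-0.205, 0.979, -0.0], [0.979, 0.205, 0.0], [0.0, -0.0, -1.0]]
force: [-0.7, 0.1, -2.0]
finger_gap: 0.0191
```

Depth is about 24 mm, where a jam would begin. I'll go on in small steps.

Request:
{"method": "jog_arm", "body": {"commands": [[[1,0,0,0.1,0],[1,0,0,0.15,0],[1,0,0,0.15,0],[1,0,0,0.15,0]]]}}

```text
time_s: 9.13
eef_pos: [0.546, -0.0106, 0.2791]
ee_rot: [[-0.205, 0.979, -0.0], [0.979, 0.205, 0.0], [0.0, -0.0, -1.0]]
force: [0.2, -0.0, -1.3]
finger_gap: 0.0194
```

Request:
{"method": "jog_arm", "body": {"commands": [[[1,0,0,0.1,0],[1,0,0,0.15,0],[1,0,0,0.15,0],[1,0,0,0.15,0]]]}}

```text
time_s: 9.47
eef_pos: [0.5459, -0.0106, 0.2776]
ee_rot: [[-0.205, 0.979, -0.0], [0.979, 0.205, -0.0], [0.0, -0.0, -1.0]]
force: [0.1, 0.3, -0.5]
finger_gap: 0.0194
```

Request:
{"method": "jog_arm", "body": {"commands": [[[1,0,0,0.1,0],[1,0,0,0.2,0],[1,0,0,0.3,0],[1,0,0,0.3,0]]]}}

```text
time_s: 9.8
eef_pos: [0.5459, -0.0106, 0.2744]
ee_rot: [[-0.205, 0.979, -0.0], [0.979, 0.205, 0.0], [0.0, -0.0, -1.0]]
force: [1.0, -1.1, -0.8]
finger_gap: 0.0195
```

Request:
{"method": "jog_arm", "body": {"commands": [[[1,0,0,0.1,0],[1,0,0,0.15,0],[1,0,0,0.15,0]]]}}

```text
time_s: 10.05
eef_pos: [0.5459, -0.0106, 0.273]
ee_rot: [[-0.205, 0.979, -0.0], [0.979, 0.205, 0.0], [0.0, -0.0, -1.0]]
force: [-0.7, -0.9, -1.4]
finger_gap: 0.0192
```

No jam at 31 mm, so gap 1 looks like the good one. I'll slide it nearly home.

Request:
{"method": "jog_arm", "body": {"commands": [[[1,0,0,0.1,0],[1,0,0,0.2,0],[1,0,0,0.3,0],[1,0,0,0.4,0],[1,0,0,0.4,0]]]}}

```text
time_s: 10.47
eef_pos: [0.5459, -0.0106, 0.2689]
ee_rot: [[-0.205, 0.979, -0.0], [0.979, 0.205, 0.0], [0.0, -0.0, -1.0]]
force: [-0.5, -0.1, -1.2]
finger_gap: 0.0195
```

Request:
{"method": "jog_arm", "body": {"commands": [[[1,0,0,0.1,0],[1,0,0,0.2,0],[1,0,0,0.3,0],[1,0,0,0.4,0],[1,0,0,0.4,0]]]}}

```text
time_s: 10.88
eef_pos: [0.5459, -0.0106, 0.2649]
ee_rot: [[-0.205, 0.979, -0.0], [0.979, 0.205, 0.0], [0.0, -0.0, -1.0]]
force: [-0.0, -1.0, -0.9]
finger_gap: 0.0191
```

Request:
{"method": "jog_arm", "body": {"commands": [[[1,0,0,0.1,0],[1,0,0,0.2,0],[1,0,0,0.3,0],[1,0,0,0.4,0],[1,0,0,0.4,0]]]}}

```text
time_s: 11.3
eef_pos: [0.5459, -0.0106, 0.2609]
ee_rot: [[-0.205, 0.979, -0.0], [0.979, 0.205, 0.0], [0.0, -0.0, -1.0]]
force: [0.0, 0.6, -1.3]
finger_gap: 0.0196
```

Request:
{"method": "jog_arm", "body": {"commands": [[[1,0,0,0.1,0],[1,0,0,0.15,0],[1,0,0,0.15,0],[1,0,0,0.15,0]]]}}

```text
time_s: 11.63
eef_pos: [0.546, -0.0106, 0.2597]
ee_rot: [[-0.205, 0.979, -0.0], [0.979, 0.205, -0.0], [-0.0, -0.0, -1.0]]
force: [0.2, 0.2, -1.4]
finger_gap: 0.0193
```

Request:
{"method": "jog_arm", "body": {"commands": [[[1,0,0,0.1,0],[1,0,0,0.1,0],[1,0,0,0.1,0]]]}}

```text
time_s: 11.88
eef_pos: [0.5459, -0.0106, 0.2586]
ee_rot: [[-0.205, 0.979, -0.0], [0.979, 0.205, 0.0], [0.0, -0.0, -1.0]]
force: [-0.5, -0.9, -0.2]
finger_gap: 0.0193
```

Request:
{"method": "jog_arm", "body": {"commands": [[[1,0,0,0.1,0],[1,0,0,0.1,0],[1,0,0,0.1,0]]]}}

```text
time_s: 12.13
eef_pos: [0.5461, -0.0107, 0.258]
ee_rot: [[-0.205, 0.979, 0.0], [0.979, 0.205, -0.0], [-0.0, 0.0, -1.0]]
force: [-0.3, 0.6, 1.7]
finger_gap: 0.0193
```

Gap 1 is home at TCP z≈0.258, where the shoulder contact is felt. It's good, and its TCP position is (0.5459, -0.0106). I'll lift out gently and go to gap 2.

Request:
{"method": "jog_arm", "body": {"commands": [[[1,0,0,-0.6,0],[1,0,0,-1.5,0],[1,0,0,-2.5,0],[1,0,0,-3.5,0],[1,0,0,-4.5,0]]]}}

```text
time_s: 12.55
eef_pos: [0.5461, -0.0107, 0.3043]
ee_rot: [[-0.205, 0.979, 0.001], [0.979, 0.205, -0.0], [-0.001, 0.001, -1.0]]
force: [-0.1, -0.2, -1.3]
finger_gap: 0.0193
```

Request:
{"method": "jog_arm", "body": {"commands": [[[1,0,0,-0.8,0],[1,0,0,-1.5,0],[1,0,0,-1.5,0],[1,0,0,-1.5,0],[1,0,0,-1.5,0]]]}}

```text
time_s: 12.97
eef_pos: [0.5457, -0.0106, 0.3172]
ee_rot: [[-0.205, 0.979, -0.001], [0.979, 0.205, 0.0], [0.0, -0.001, -1.0]]
force: [-0.2, 0.0, -1.2]
finger_gap: 0.0192
```

Request:
{"method": "jog_arm", "body": {"commands": [[[1,-2,0,0,0],[1,-4,0,0,0],[1,-6,0,0,0],[1,-7.2,0,0,0],[1,-7.2,0,0,0]]]}}

```text
time_s: 13.38
eef_pos: [0.5609, -0.083, 0.3171]
ee_rot: [[-0.202, 0.979, -0.001], [0.979, 0.202, -0.0], [-0.0, -0.001, -1.0]]
force: [-0.1, -0.3, -1.7]
finger_gap: 0.0197
```

Request:
{"method": "jog_arm", "body": {"commands": [[[1,0,0,0,0],[1,0,0,0,0],[1,0,0,0,0],[1,0,0,0,0]]]}}

```text
time_s: 13.72
eef_pos: [0.5606, -0.0802, 0.3176]
ee_rot: [[-0.206, 0.979, -0.0], [0.979, 0.206, 0.0], [0.0, -0.0, -1.0]]
force: [-0.6, -0.2, -0.7]
finger_gap: 0.02
```

Run:
```python
from h import *
o=manip.get_obs(); p,d=manip.grab_frame('wrist'); np.save('w3.npy',d)
cv2.imwrite('pics/w3.png',cv2.resize(p[140:340,170:470,::-1],None,fx=2.6,fy=2.6,interpolation=cv2.INTER_CUBIC))
print(o['eef_pos'],o['force'],o['ee_rot'][:,0])
```

```text
[ 0.56055424 -0.08021021  0.31761119] [-0.62720187 -0.15017852 -0.69755614] [-2.05651004e-01  9.78625345e-01  3.14103661e-04]
```

View pics/w3.png

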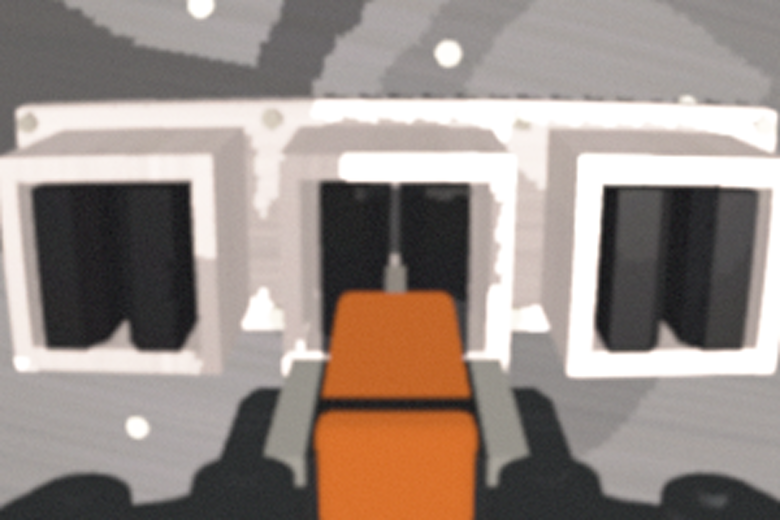

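Blade at crop x≈396, gap 2 slot at about 395: aligned. I'll descend.

Request:
{"method": "jog_arm", "body": {"commands": [[[1,0,0,0.5,0],[1,0,0,1.0,0],[1,0,0,1.4,0],[1,0,0,1.4,0],[1,0,0,1.4,0]]]}}

```text
time_s: 14.18
eef_pos: [0.5605, -0.081, 0.303]
ee_rot: [[-0.205, 0.979, -0.001], [0.979, 0.205, 0.001], [0.001, -0.001, -1.0]]
force: [0.6, -0.1, -0.3]
finger_gap: 0.0198
```

Request:
{"method": "jog_arm", "body": {"commands": [[[1,0,0,0.1,0],[1,0,0,0.2,0],[1,0,0,0.3,0],[1,0,0,0.3,0]]]}}

```text
time_s: 14.52
eef_pos: [0.5607, -0.0811, 0.3006]
ee_rot: [[-0.205, 0.979, -0.0], [0.979, 0.205, 0.0], [0.0, -0.0, -1.0]]
force: [0.7, 0.4, -0.7]
finger_gap: 0.0191
```

Request:
{"method": "jog_arm", "body": {"commands": [[[1,0,0,0.1,0],[1,0,0,0.2,0],[1,0,0,0.2,0],[1,0,0,0.2,0]]]}}

```text
time_s: 14.85
eef_pos: [0.5607, -0.0811, 0.2986]
ee_rot: [[-0.205, 0.979, -0.0], [0.979, 0.205, 0.0], [0.0, -0.0, -1.0]]
force: [-0.3, 0.8, -0.4]
finger_gap: 0.0194
```

Request:
{"method": "jog_arm", "body": {"commands": [[[1,0,0,0.1,0],[1,0,0,0.2,0],[1,0,0,0.2,0],[1,0,0,0.2,0]]]}}

```text
time_s: 15.18
eef_pos: [0.5607, -0.0811, 0.2966]
ee_rot: [[-0.205, 0.979, -0.0], [0.979, 0.205, 0.0], [0.0, -0.0, -1.0]]
force: [0.3, 0.2, -0.8]
finger_gap: 0.0195
```

Request:
{"method": "jog_arm", "body": {"commands": [[[1,0,0,0.1,0],[1,0,0,0.2,0],[1,0,0,0.3,0],[1,0,0,0.3,0]]]}}

```text
time_s: 15.52
eef_pos: [0.5606, -0.0811, 0.2934]
ee_rot: [[-0.205, 0.979, -0.0], [0.979, 0.205, 0.0], [0.0, -0.0, -1.0]]
force: [-0.4, 0.2, -0.5]
finger_gap: 0.0196
```

Request:
{"method": "jog_arm", "body": {"commands": [[[1,0,0,0.1,0],[1,0,0,0.2,0],[1,0,0,0.3,0],[1,0,0,0.3,0]]]}}

```text
time_s: 15.85
eef_pos: [0.5606, -0.0811, 0.2904]
ee_rot: [[-0.205, 0.979, -0.0], [0.979, 0.205, 0.0], [0.0, -0.0, -1.0]]
force: [0.6, 1.1, -1.0]
finger_gap: 0.0196
```

Request:
{"method": "jog_arm", "body": {"commands": [[[1,0,0,0.1,0],[1,0,0,0.2,0],[1,0,0,0.3,0],[1,0,0,0.3,0]]]}}

```text
time_s: 16.18
eef_pos: [0.5606, -0.0811, 0.2874]
ee_rot: [[-0.205, 0.979, -0.0], [0.979, 0.205, -0.0], [0.0, -0.0, -1.0]]
force: [1.0, 0.1, -1.0]
finger_gap: 0.0194
```

Request:
{"method": "jog_arm", "body": {"commands": [[[1,0,0,0.1,0],[1,0,0,0.2,0],[1,0,0,0.3,0],[1,0,0,0.3,0]]]}}

```text
time_s: 16.52
eef_pos: [0.5606, -0.0811, 0.2844]
ee_rot: [[-0.205, 0.979, -0.0], [0.979, 0.205, -0.0], [0.0, -0.0, -1.0]]
force: [-0.2, 0.4, -0.8]
finger_gap: 0.0195
```

Request:
{"method": "jog_arm", "body": {"commands": [[[1,0,0,0.1,0],[1,0,0,0.2,0],[1,0,0,0.2,0],[1,0,0,0.2,0]]]}}

```text
time_s: 16.85
eef_pos: [0.5607, -0.0811, 0.2826]
ee_rot: [[-0.205, 0.979, -0.0], [0.979, 0.205, 0.0], [0.0, -0.0, -1.0]]
force: [0.0, 0.3, -1.0]
finger_gap: 0.0193
```

Request:
{"method": "jog_arm", "body": {"commands": [[[1,0,0,0.1,0],[1,0,0,0.2,0],[1,0,0,0.2,0],[1,0,0,0.2,0]]]}}

```text
time_s: 17.18
eef_pos: [0.5607, -0.0811, 0.2806]
ee_rot: [[-0.205, 0.979, -0.0], [0.979, 0.205, 0.0], [0.0, -0.0, -1.0]]
force: [-0.8, 0.0, -1.3]
finger_gap: 0.0192
```

Request:
{"method": "jog_arm", "body": {"commands": [[[1,0,0,0.1,0],[1,0,0,0.1,0],[1,0,0,0.1,0]]]}}

```text
time_s: 17.43
eef_pos: [0.5608, -0.0811, 0.28]
ee_rot: [[-0.205, 0.979, 0.0], [0.979, 0.205, 0.0], [-0.0, 0.0, -1.0]]
force: [-0.9, -0.3, 2.3]
finger_gap: 0.0194
```

Request:
{"method": "jog_arm", "body": {"commands": [[[1,0,0,0.1,0],[1,0,0,0.1,0],[1,0,0,0.1,0]]]}}

```text
time_s: 17.68
eef_pos: [0.5608, -0.0811, 0.2791]
ee_rot: [[-0.205, 0.979, 0.0], [0.979, 0.205, -0.0], [-0.0, 0.0, -1.0]]
force: [-1.8, 1.3, 3.7]
finger_gap: 0.0194
```

Request:
{"method": "jog_arm", "body": {"commands": [[[1,0,0,0.1,0],[1,0,0,0.1,0],[1,0,0,0.1,0]]]}}

```text
time_s: 17.93
eef_pos: [0.5608, -0.0811, 0.2783]
ee_rot: [[-0.205, 0.979, 0.0], [0.979, 0.205, -0.0], [-0.0, 0.0, -1.0]]
force: [-2.8, 1.6, 6.4]
finger_gap: 0.0196
```

Gap 2 jams at 24 mm: the force climbs to about 7 N with spring-like give. I'll lift out and go to gap 3.

Request:
{"method": "jog_arm", "body": {"commands": [[[1,0,0,-0.5,0],[1,0,0,-1.5,0],[1,0,0,-2.5,0],[1,0,0,-3.5,0],[1,0,0,-4,0]]]}}

```text
time_s: 18.35
eef_pos: [0.5612, -0.0813, 0.32]
ee_rot: [[-0.205, 0.979, 0.003], [0.979, 0.205, -0.001], [-0.002, 0.003, -1.0]]
force: [0.6, -0.1, -0.4]
finger_gap: 0.0196
```

Request:
{"method": "jog_arm", "body": {"commands": [[[1,0,0,0,0],[1,0,0,0,0],[1,0,0,0,0],[1,0,0,0,0]]]}}

```text
time_s: 18.68
eef_pos: [0.5604, -0.081, 0.317]
ee_rot: [[-0.205, 0.979, -0.001], [0.979, 0.205, 0.0], [0.001, -0.001, -1.0]]
force: [-0.4, 0.9, -0.8]
finger_gap: 0.0194
```

Request:
{"method": "jog_arm", "body": {"commands": [[[1,-2,0,0,0],[1,-4,0,0,0],[1,-6,0,0,0],[1,-7.1,0,0,0],[1,-7.1,0,0,0]]]}}

```text
time_s: 19.1
eef_pos: [0.5753, -0.1525, 0.3173]
ee_rot: [[-0.202, 0.979, -0.0], [0.979, 0.202, -0.0], [-0.0, -0.0, -1.0]]
force: [0.8, 0.2, -0.3]
finger_gap: 0.0193
```

Request:
{"method": "jog_arm", "body": {"commands": [[[1,0,0,0,0],[1,0,0,0,0],[1,0,0,0,0],[1,0,0,0,0]]]}}

```text
time_s: 19.43
eef_pos: [0.5751, -0.1497, 0.3176]
ee_rot: [[-0.206, 0.979, -0.0], [0.979, 0.206, 0.0], [0.0, -0.0, -1.0]]
force: [-0.5, -0.2, -1.2]
finger_gap: 0.0193
```

Run:
```python
from h import *
o=manip.get_obs(); p,d=manip.grab_frame('wrist'); np.save('w4.npy',d)
cv2.imwrite('pics/w4.png',cv2.resize(p[140:340,170:470,::-1],None,fx=2.6,fy=2.6,interpolation=cv2.INTER_CUBIC))
print(o['eef_pos'],o['force'],o['ee_rot'][:,0])
```

```text
[ 0.57513916 -0.14966563  0.31764151] [-0.47153007 -0.15926774 -1.22301871] [-2.05632945e-01  9.78629127e-01  3.52101862e-04]
```

View pics/w4.png

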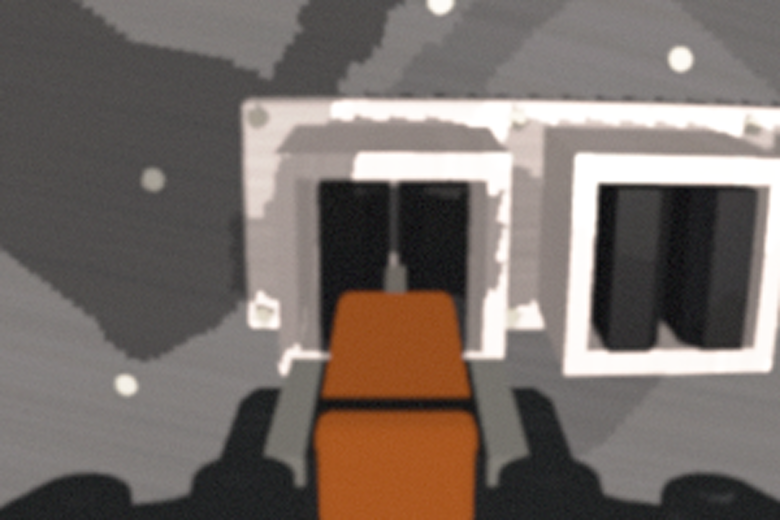

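Blade at crop x≈396, slot at about 394, with frame 3 spanning 280..512: roughly centred. I'll descend.

Request:
{"method": "jog_arm", "body": {"commands": [[[1,0,0,0.5,0],[1,0,0,1.0,0],[1,0,0,1.4,0],[1,0,0,1.4,0],[1,0,0,1.4,0]]]}}

```text
time_s: 19.9
eef_pos: [0.575, -0.1505, 0.303]
ee_rot: [[-0.205, 0.979, -0.001], [0.979, 0.205, 0.001], [0.001, -0.001, -1.0]]
force: [-0.1, 0.1, 0.1]
finger_gap: 0.0195
```

Request:
{"method": "jog_arm", "body": {"commands": [[[1,0,0,0.1,0],[1,0,0,0.2,0],[1,0,0,0.2,0],[1,0,0,0.2,0]]]}}

```text
time_s: 20.23
eef_pos: [0.5752, -0.1506, 0.3018]
ee_rot: [[-0.205, 0.979, 0.0], [0.979, 0.205, -0.0], [-0.0, 0.0, -1.0]]
force: [1.1, -0.3, -0.4]
finger_gap: 0.019
```

Request:
{"method": "jog_arm", "body": {"commands": [[[1,0,0,0.1,0],[1,0,0,0.2,0],[1,0,0,0.2,0],[1,0,0,0.2,0]]]}}

```text
time_s: 20.57
eef_pos: [0.5752, -0.1506, 0.2996]
ee_rot: [[-0.205, 0.979, -0.0], [0.979, 0.205, 0.0], [0.0, -0.0, -1.0]]
force: [0.8, 1.1, -0.8]
finger_gap: 0.0194
```

Request:
{"method": "jog_arm", "body": {"commands": [[[1,0,0,0.1,0],[1,0,0,0.2,0],[1,0,0,0.2,0],[1,0,0,0.2,0]]]}}

```text
time_s: 20.9
eef_pos: [0.5752, -0.1506, 0.2976]
ee_rot: [[-0.205, 0.979, -0.0], [0.979, 0.205, 0.0], [0.0, -0.0, -1.0]]
force: [0.6, 0.7, -0.2]
finger_gap: 0.0196
```

Request:
{"method": "jog_arm", "body": {"commands": [[[1,0,0,0.1,0],[1,0,0,0.2,0],[1,0,0,0.2,0],[1,0,0,0.2,0]]]}}

```text
time_s: 21.23
eef_pos: [0.5752, -0.1506, 0.2956]
ee_rot: [[-0.205, 0.979, -0.0], [0.979, 0.205, 0.0], [0.0, -0.0, -1.0]]
force: [0.2, -0.1, -1.7]
finger_gap: 0.0193
```

Request:
{"method": "jog_arm", "body": {"commands": [[[1,0,0,0.1,0],[1,0,0,0.2,0],[1,0,0,0.3,0],[1,0,0,0.3,0]]]}}

```text
time_s: 21.57
eef_pos: [0.5751, -0.1506, 0.2924]
ee_rot: [[-0.205, 0.979, -0.0], [0.979, 0.205, 0.0], [0.0, -0.0, -1.0]]
force: [0.9, 0.3, -0.4]
finger_gap: 0.019
```

Request:
{"method": "jog_arm", "body": {"commands": [[[1,0,0,0.1,0],[1,0,0,0.2,0],[1,0,0,0.3,0],[1,0,0,0.3,0]]]}}

```text
time_s: 21.9
eef_pos: [0.5751, -0.1506, 0.2894]
ee_rot: [[-0.205, 0.979, -0.0], [0.979, 0.205, 0.0], [0.0, -0.0, -1.0]]
force: [-0.1, 0.4, -1.2]
finger_gap: 0.0194
```

Request:
{"method": "jog_arm", "body": {"commands": [[[1,0,0,0.1,0],[1,0,0,0.2,0],[1,0,0,0.3,0],[1,0,0,0.3,0]]]}}

```text
time_s: 22.23
eef_pos: [0.5751, -0.1506, 0.2864]
ee_rot: [[-0.205, 0.979, -0.0], [0.979, 0.205, 0.0], [0.0, -0.0, -1.0]]
force: [-0.3, 0.1, -1.1]
finger_gap: 0.0193
```

Request:
{"method": "jog_arm", "body": {"commands": [[[1,0,0,0.1,0],[1,0,0,0.2,0],[1,0,0,0.3,0],[1,0,0,0.3,0]]]}}

```text
time_s: 22.57
eef_pos: [0.5751, -0.1506, 0.2834]
ee_rot: [[-0.205, 0.979, -0.0], [0.979, 0.205, 0.0], [0.0, -0.0, -1.0]]
force: [0.1, -0.1, -0.6]
finger_gap: 0.0194
```

Request:
{"method": "jog_arm", "body": {"commands": [[[1,0,0,0.1,0],[1,0,0,0.2,0],[1,0,0,0.25,0],[1,0,0,0.25,0]]]}}

```text
time_s: 22.9
eef_pos: [0.5752, -0.1506, 0.281]
ee_rot: [[-0.205, 0.979, -0.0], [0.979, 0.205, 0.0], [0.0, -0.0, -1.0]]
force: [0.1, -0.3, -0.1]
finger_gap: 0.0194
```

Request:
{"method": "jog_arm", "body": {"commands": [[[1,0,0,0.1,0],[1,0,0,0.1,0],[1,0,0,0.1,0]]]}}

```text
time_s: 23.15
eef_pos: [0.5753, -0.1507, 0.2804]
ee_rot: [[-0.204, 0.979, 0.0], [0.979, 0.204, -0.0], [-0.0, 0.0, -1.0]]
force: [-1.1, 0.9, -0.6]
finger_gap: 0.0193
```

Request:
{"method": "jog_arm", "body": {"commands": [[[1,0,0,0.1,0],[1,0,0,0.1,0],[1,0,0,0.1,0]]]}}

```text
time_s: 23.4
eef_pos: [0.5753, -0.1506, 0.2796]
ee_rot: [[-0.205, 0.979, 0.0], [0.979, 0.205, -0.0], [-0.0, 0.0, -1.0]]
force: [-1.2, 0.6, 1.5]
finger_gap: 0.02
```

Request:
{"method": "jog_arm", "body": {"commands": [[[1,0,0,0.1,0],[1,0,0,0.1,0],[1,0,0,0.1,0]]]}}

```text
time_s: 23.65
eef_pos: [0.5754, -0.1507, 0.2787]
ee_rot: [[-0.205, 0.979, 0.001], [0.979, 0.205, -0.0], [-0.0, 0.0, -1.0]]
force: [-1.4, 1.5, 5.1]
finger_gap: 0.0195
```

Gap 3 jams as well (5–6 N at 24 mm). I'll lift and return 14.3 cm to gap 1.

Request:
{"method": "jog_arm", "body": {"commands": [[[1,0,0,-0.5,0],[1,0,0,-1.5,0],[1,0,0,-2.5,0],[1,0,0,-3.5,0],[1,0,0,-4,0]]]}}

```text
time_s: 24.07
eef_pos: [0.5757, -0.1508, 0.3205]
ee_rot: [[-0.205, 0.979, 0.003], [0.979, 0.205, -0.001], [-0.002, 0.002, -1.0]]
force: [-0.1, 0.8, -1.0]
finger_gap: 0.0193
```

Request:
{"method": "jog_arm", "body": {"commands": [[[1,0,0,0,0],[1,0,0,0,0],[1,0,0,0,0],[1,0,0,0,0]]]}}

```text
time_s: 24.4
eef_pos: [0.575, -0.1505, 0.3175]
ee_rot: [[-0.205, 0.979, -0.001], [0.979, 0.205, 0.001], [0.001, -0.001, -1.0]]
force: [-0.6, 0.3, -0.7]
finger_gap: 0.0194
```

Request:
{"method": "jog_arm", "body": {"commands": [[[1,3,0,0,0],[1,6,0,0,0],[1,9,0,0,0],[1,12,0,0,0],[1,14.3,0,0,0]]]}}

```text
time_s: 24.82
eef_pos: [0.5451, -0.0087, 0.3175]
ee_rot: [[-0.205, 0.979, -0.002], [0.979, 0.205, 0.001], [0.001, -0.001, -1.0]]
force: [0.6, 1.3, -0.4]
finger_gap: 0.0193
```

Request:
{"method": "jog_arm", "body": {"commands": [[[1,0,0,0,0],[1,0,0,0,0],[1,0,0,0,0],[1,0,0,0,0],[1,0,0,0,0]]]}}

```text
time_s: 25.23
eef_pos: [0.5462, -0.0117, 0.3182]
ee_rot: [[-0.203, 0.979, 0.0], [0.979, 0.203, -0.0], [-0.0, 0.0, -1.0]]
force: [-0.3, -0.5, 0.6]
finger_gap: 0.0188
```

Request:
{"method": "jog_arm", "body": {"commands": [[[1,0,0,0,0],[1,0,0,0,0],[1,0,0,0,0],[1,0,0,0,0],[1,0,0,0,0]]]}}

```text
time_s: 25.65
eef_pos: [0.546, -0.0107, 0.3182]
ee_rot: [[-0.204, 0.979, 0.0], [0.979, 0.204, 0.0], [0.0, 0.0, -1.0]]
force: [-0.7, -0.6, -1.2]
finger_gap: 0.0196
```

Request:
{"method": "jog_arm", "body": {"commands": [[[1,0,0,0.5,0],[1,0,0,1.0,0],[1,0,0,1.4,0],[1,0,0,1.4,0],[1,0,0,1.4,0]]]}}

```text
time_s: 26.07
eef_pos: [0.5458, -0.0106, 0.3035]
ee_rot: [[-0.205, 0.979, -0.001], [0.979, 0.205, 0.0], [0.001, -0.001, -1.0]]
force: [0.5, -0.1, -1.0]
finger_gap: 0.0193
```

Request:
{"method": "jog_arm", "body": {"commands": [[[1,0,0,0.15,0],[1,0,0,0.3,0],[1,0,0,0.45,0],[1,0,0,0.6,0],[1,0,0,0.6,0]]]}}

```text
time_s: 26.48
eef_pos: [0.5458, -0.0106, 0.2978]
ee_rot: [[-0.205, 0.979, -0.001], [0.979, 0.205, 0.0], [0.0, -0.001, -1.0]]
force: [0.3, -0.3, -1.4]
finger_gap: 0.0197
```

Request:
{"method": "jog_arm", "body": {"commands": [[[1,0,0,0.15,0],[1,0,0,0.3,0],[1,0,0,0.45,0],[1,0,0,0.6,0],[1,0,0,0.6,0]]]}}

```text
time_s: 26.9
eef_pos: [0.5458, -0.0106, 0.2917]
ee_rot: [[-0.205, 0.979, -0.001], [0.979, 0.205, 0.0], [0.0, -0.001, -1.0]]
force: [-0.6, 0.8, -1.5]
finger_gap: 0.0197
```

Request:
{"method": "jog_arm", "body": {"commands": [[[1,0,0,0.2,0],[1,0,0,0.4,0],[1,0,0,0.6,0],[1,0,0,0.8,0],[1,0,0,1,0]]]}}

```text
time_s: 27.32
eef_pos: [0.5459, -0.0106, 0.2819]
ee_rot: [[-0.205, 0.979, -0.0], [0.979, 0.205, 0.0], [0.0, -0.0, -1.0]]
force: [-0.0, -0.1, -1.7]
finger_gap: 0.0197
```

Request:
{"method": "jog_arm", "body": {"commands": [[[1,0,0,0.2,0],[1,0,0,0.4,0],[1,0,0,0.6,0],[1,0,0,0.8,0],[1,0,0,1,0]]]}}

```text
time_s: 27.73
eef_pos: [0.546, -0.0106, 0.272]
ee_rot: [[-0.205, 0.979, 0.0], [0.979, 0.205, -0.0], [-0.0, 0.0, -1.0]]
force: [-0.4, -0.7, -0.8]
finger_gap: 0.0194
```

Request:
{"method": "jog_arm", "body": {"commands": [[[1,0,0,0.2,0],[1,0,0,0.4,0],[1,0,0,0.6,0],[1,0,0,0.8,0],[1,0,0,0.8,0]]]}}

```text
time_s: 28.15
eef_pos: [0.5458, -0.0106, 0.2637]
ee_rot: [[-0.205, 0.979, -0.001], [0.979, 0.205, 0.0], [0.0, -0.001, -1.0]]
force: [-0.2, -0.1, -1.7]
finger_gap: 0.0193
```

Request:
{"method": "jog_arm", "body": {"commands": [[[1,0,0,0.15,0],[1,0,0,0.3,0],[1,0,0,0.3,0],[1,0,0,0.3,0]]]}}

```text
time_s: 28.48
eef_pos: [0.5459, -0.0106, 0.2611]
ee_rot: [[-0.205, 0.979, -0.0], [0.979, 0.205, 0.0], [0.0, -0.0, -1.0]]
force: [-0.0, 0.1, -1.9]
finger_gap: 0.0192
```

Request:
{"method": "jog_arm", "body": {"commands": [[[1,0,0,0.1,0],[1,0,0,0.2,0],[1,0,0,0.2,0],[1,0,0,0.2,0]]]}}

```text
time_s: 28.82
eef_pos: [0.5459, -0.0106, 0.2591]
ee_rot: [[-0.205, 0.979, -0.0], [0.979, 0.205, 0.0], [0.0, -0.0, -1.0]]
force: [0.3, -0.3, -1.7]
finger_gap: 0.019
```

Request:
{"method": "jog_arm", "body": {"commands": [[[1,0,0,0.1,0],[1,0,0,0.1,0],[1,0,0,0.1,0]]]}}

```text
time_s: 29.07
eef_pos: [0.5461, -0.0107, 0.2584]
ee_rot: [[-0.205, 0.979, 0.0], [0.979, 0.205, -0.0], [-0.0, 0.0, -1.0]]
force: [-0.2, 0.5, -0.6]
finger_gap: 0.0196
```

Request:
{"method": "jog_arm", "body": {"commands": [[[1,0,0,0.05,0],[1,0,0,0.05,0],[1,0,0,0.05,0]]]}}

```text
time_s: 29.32
eef_pos: [0.5461, -0.0107, 0.258]
ee_rot: [[-0.205, 0.979, 0.0], [0.979, 0.205, -0.0], [-0.0, 0.0, -1.0]]
force: [-1.0, -0.8, 1.2]
finger_gap: 0.0196
```

Home, with shoulder contact felt at the same height as before (0.258). Release now.

Request:
{"method": "jog_arm", "body": {"commands": [[[4,0,0,0,0],[4,0,0,0,0],[6,0,0,0,0],[6,0,0,0,0],[6,0,0,0,0]]]}}

```text
time_s: 29.73
eef_pos: [0.5459, -0.0106, 0.2576]
ee_rot: [[-0.205, 0.979, -0.0], [0.979, 0.205, 0.0], [0.0, -0.0, -1.0]]
force: [0.4, 1.2, -0.1]
finger_gap: 0.06
```

Request:
{"method": "jog_arm", "body": {"commands": [[[6,0,0,-0.5,0],[6,0,0,-1.5,0],[6,0,0,-3,0],[6,0,0,-5,0],[6,0,0,-7,0]]]}}

```text
time_s: 30.15
eef_pos: [0.5459, -0.0106, 0.3291]
ee_rot: [[-0.205, 0.979, -0.0], [0.979, 0.205, 0.0], [0.0, -0.0, -1.0]]
force: [0.3, -0.3, 0.1]
finger_gap: 0.06
```

Request:
{"method": "jog_arm", "body": {"commands": [[[6,0,0,-3,0],[6,0,0,-6,0],[6,0,0,-9,0],[6,0,0,-9,0],[6,0,0,-9,0]]]}}

```text
time_s: 30.57
eef_pos: [0.5464, -0.0107, 0.4211]
ee_rot: [[-0.205, 0.979, 0.006], [0.979, 0.205, -0.001], [-0.003, 0.006, -1.0]]
force: [-0.4, -0.2, -0.0]
finger_gap: 0.0599
```

Request:
{"method": "jog_arm", "body": {"commands": [[[6,0,0,0,0],[6,0,0,0,0],[6,0,0,0,0],[6,0,0,0,0]]]}}

```text
time_s: 30.9
eef_pos: [0.5457, -0.0106, 0.4164]
ee_rot: [[-0.205, 0.979, -0.002], [0.979, 0.205, 0.001], [0.001, -0.002, -1.0]]
force: [0.6, 0.0, -0.5]
finger_gap: 0.0602
```

Run:
```python
from h import *
p,d=manip.grab_frame('side')
cv2.imwrite('pics/s9.png',cv2.resize(p[130:330,300:480,::-1],None,fx=3,fy=3,interpolation=cv2.INTER_CUBIC))
D=d; C=cal('side'); m=(p[:,:,0]>150)&(p[:,:,1]<130)&(p[:,:,2]<70); m[:, :330]=0; m[:,450:]=0; m[330:]=0
v,u=np.nonzero(m); P=np.array([dep('side',D,a,b,C) for a,b in zip(u,v)])
print(len(u),np.percentile(P,[2,50,98],axis=0).round(4)); print(manip.get_obs()['force'],manip.get_obs()['eef_pos'])
```

```text
63 [[ 0.532  -0.0251  0.0566]
 [ 0.5446 -0.0206  0.1073]
 [ 0.7797  0.3793  0.1226]]
[-0.19866448 -0.01936802  0.52349148] [ 0.5457774  -0.01061124  0.41664292]
```

View pics/s9.png

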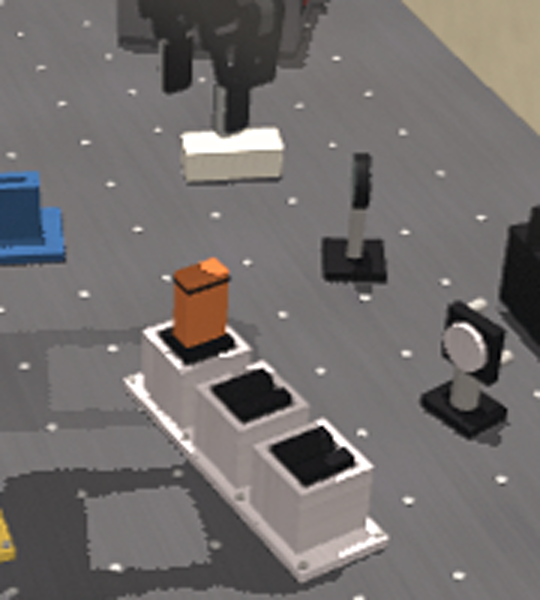

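The feeler stands upright in the first frame with its shoulder on the jaws (crop (200,345)). The gripper is well clear and nothing else has moved, so I'll hand in.

```bash
python3 -c "
from station import manip
print(manip.job_done())"
```

```text
the job is handed in; nothing more can be done
None
```

I took the feeler from its stand and tried it in all three gaps of the aluminium rig, starting at the end nearest the stand. It now stands fully home in gap 1, the good one. I handed the job in at about 31 s of the 72 s allowed; no verdict was reported.

- **Gap 1:** the blade slid all the way down with no jam. I felt the shoulder touch at a TCP height of 0.258 m, and again at the same height on the final insertion.
- **Gap 2:** the blade jammed at about 24 mm, with the force climbing springily to about 7 N.
- **Gap 3:** the blade jammed at about 24 mm, at 5–6 N.

After release, the side picture showed the feeler upright in the first frame with its shoulder on the jaws. The gripper was well clear, and the bystanders in view looked undisturbed.

My colour and depth estimate of the handle's position was noisy: only 63 pixels matched, and some belonged to other objects. I relied on the picture and the force readings instead, and no other check disagreed.

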